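Snap the lid of a slide chamber shut along its rim

ROBOT

A 7-joint arm with a two-finger parallel gripper is mounted at the origin on a cart in front of the work surface, level with it; the furniture and walls round the work are solid. World frame = base frame: x ahead of the robot, y to its left, z up, the work surface at z = 0. Lengths are in m, angles in rad, forces in N, time in s.
With the tool pointing down it reaches from about 0.35 to 0.9 m from the base axis. Payload 19.9 kg.
Tool frame: the origin (TCP) lies between the finger pads; the fingertips stand 14 mm ahead of it and the grasp point (between the pads) lies 5 mm behind it; z points along the fingers, y is the line along which they close (so a half turn about z gives the same grasp; the last joint's range is limited). The gripper opens to 85 mm and grips with 20 to 120 N. Pads are 22 mm wide; open, the fingers measure 114 mm over their backs; the gripper's body (76 mm by 85 mm) begins 54 mm behind the grasp point. The pads swing forward as they close: fully open they stand 13 mm farther back than shut.
Start: joints at [1.234, 0.417, -0.01, 1.614, 0.005, 1.111, -0.053], TCP at [0.182, -0.598, 0.245] pointing down, gripper open.
Joint ranges: [-2.81, 2.81], [-0.39, 2.02], [-1.27, 1.25], [0.06, 2.57], [-1.19, 4.33], [0.19, 2], [-2.82, 2.82]. Speed limits (rad/s): [1.89, 1.89, 2.39, 2.39, 3.01, 3.01, 3.01].

INTERFACE

Orientations are given as a unit quaternion [x, y, z, w].
In Python, from cell import read_state, cams, order gives the robot as it stands. The module is installed in compiled form; this text tells all that it offers.
- The arm moves only by the tool carry_out, never from a script. Its argument "rows" is a list of rows, each a list of 3 entries, a list of its own where there are three numbers: the shift along the tool's x, y, z in m, then the turn, a rotation vector about the tool's x, y, z in rad, then the closure, from 0 (fully open) to 1 (shut). A call has 1 to 12 rows; each row shifts and turns the commanded pose from where the row before left it, along the tool's axes as they then stand; what a row does not reach is not made up. A row lasts 1/12 s, in which the tool goes at most 41.7 mm and 7.16 degrees, less where a joint would pass 70% of its speed; a pose out of reach is approached as far as the arm can. A call with a gripper value outside its range is refused whole. The fingers move at their own pace and stop on an object; "grip_force" is the grip in N (left out, the last holds). Time passes only in rows, so rows that do not move let the fingers close. It gives the time, the measured TCP pose, the force, the opening and the grip force at its end, in the units of the state.
- read_state(): the state, without advancing time (a new reading comes with each control period).
- cams.read_camera(name): name is "side" or "top"; returns the picture (420x560x3 uint8, red, green, blue); there is no depth.
- cams.camera_model(name): a dict with "fx", "fy", "cx", "cy" (pixels), "k1" (the pictures are not rectified: a ray, as slopes to the right and down, at radius r is drawn at 1 + k1 r^2 times it, then the intrinsics apply), "pose" (4x4, takes a point from camera to world coordinates). Camera axes: x right, y down, z forward; pixel columns grow to the right and rows downward; lengths in m; the calibration is good to about 2 mm. A picture is of the moment at which its call begins. camera_model takes no time and is no camera call.
- order.close_job(): hands the job in; it is judged then, once.
The state is a dict: "time_s": time; "joints": joint angles; "qvel": joint speeds; "tau": joint torques, N m; "position": TCP position; "ee_rot": TCP orientation; "ft_force": force on the tool from outside, world axes, zero at the start; "moment": the same for the moment, N m; "grip_width": finger opening in m; "grasp_force": force on a finger pad.
Only numpy, scipy, OpenCV 4.12 (cv2) and the standard library are available. Lean on these libraries where they do the work, as an engineer would, in place of code of your own. Each camera call takes 0.05 s, during which the arm holds its last target. There are 200 camera calls.

TASK

The lid of the grey slide chamber has only been laid on top. Starting on the long side nearest you, run the fingertips with light pressure right round its white rim, side after side, so that the lid sits flush all round with all six blue catches snapped over its edge. Keep off the thin clear window, press gently because the plastic cracks under a hard push, do not lift the lid, and leave the things around it where they are.

Things in the scene. Friction and masses are not known exactly. Their poses are not given: they have to be found in the camera images.
- chamber: grey slide chamber, an open box with five stained slides inside, fixed to the table; 112 mm (its x) by 156 mm (its y), walls 34 mm high; origin at the centre of its underside, x away from the robot, y to the left, turned by up to 0.3 rad. Six blue spring catches stand round it outside the walls, two on each long side (50 mm either side of the middle), one amid each short side
- lid: loose lid, 116 mm (its x) by 160 mm (its y), axes as the chamber's: flat white rim 3 mm thick, 30 mm wide along the long sides and 34 mm along the short ones. Origin at the centre of the rim's underside. At the start it lies on the catches' noses, the rim's top 45.5 mm above the table; snapped home it rests on the walls, rim's top at 37 mm. A skirt below keeps it centred within 1 mm
- window: thin clear pane in the middle of the lid, 60 by 96 mm with its hidden margin, top face 3 mm below the rim's upper face; origin at the pane's centre
- edge1 (a point): point on the upper outer edge of the lid's rim right beside a catch: near long side, left half, seen from the robot. Each catch is 22 mm wide, its wedge nose reaches 2 mm over the lid's edge and its top is 43.5 mm above the table. It yields outwards when the rim beside it is pushed down (10 to 15 N at the fingertips is ample) and springs back over the edge
- edge2 (a point): point on the upper outer edge of the lid's rim right beside a catch: near long side, right half, seen from the robot
- edge3 (a point): point on the upper outer edge of the lid's rim right beside a catch: middle of the right short side, seen from the robot
- edge4 (a point): point on the upper outer edge of the lid's rim right beside a catch: far long side, right half, seen from the robot
- edge5 (a point): point on the upper outer edge of the lid's rim right beside a catch: far long side, left half, seen from the robot
- edge6 (a point): point on the upper outer edge of the lid's rim right beside a catch: middle of the left short side, seen from the robot
- dropper_bottle: amber dropper bottle with black rubber bulb, 29 mm across, 94 mm tall; origin at the centre of its underside; a bystander
- slide_stack: stack of pale green glass slides, 30 x 79 x 10 mm, lying close behind the chamber; origin at the centre of its underside; a bystander
- tweezers: curved steel tweezers lying flat, 19 x 115 x 9 mm (long along its own y); a bystander
- marker_pen: white marker pen with black cap lying flat, 12 x 135 x 14 mm (long along its own y); a bystander
- petri_dish: round petri dish, 58 mm across, 14 mm high; a bystander
- specimen_jar: white screw-lid specimen jar, 50 mm across, 58 mm tall; a bystander

How it is judged:
By the outcome, as a careful person would: the job done as asked, in the order asked, and still so for the second after the job is handed in, with the robot touching nothing.
It also fails if it takes over 54 s, if anything falls off the work surface, if the arm or the gripper's body presses on something with over 40 N, if the wrist force passes 120 N, or if a joint passes its speed limit or range.

## Working session

There is one attempt and no reset: what is moved stays moved. The work goes in short steps, Python scripts to look and compute and a tool call to move; the robot and the scene stay as the last step left them, time stands still between calls to the robot, and variables do not carry over. Pictures are saved under pics/ and viewed, at most 10 in all, crops included, and the job is handed in when it is done.

Besides the shell and the picture viewer there is one more tool, called after "Emit:" by a JSON object that holds its "name" and its "arguments". carry_out: Moves the arm, as the interface text tells. Its arguments: {"type":"object","properties":{"rows":{"type":"array","items":{"type":"array"}},"grip_force":{"type":"number"}},"required":["rows"]}

```bash
mkdir -p pics; ls; python3 - <<'E'
from cell import read_state, cams
import cv2
s=read_state(); print(s)
for n in("side","top"):
    m=cams.camera_model(n); print(n,m)
    cv2.imwrite(f"pics/{n}0.png",cams.read_camera(n)[:,:,::-1])
E
```

```text
pics
{'time_s': 0.0, 'joints': array([ 1.23448231,  0.41796473, -0.0103176 ,  1.61417113,  0.00472546,
        1.11070509, -0.05299163]), 'qvel': array([-0.0002895 ,  0.00145308,  0.00024514, -0.00092744, -0.00048635,
        0.00032398, -0.00018246]), 'tau': array([-4.87374600e-04, -8.64444637e+01,  6.78493716e-01, -4.34899092e+01,
        1.90502498e-02,  7.48667575e-03,  6.13710563e-05]), 'position': array([ 0.1814978 , -0.59772069,  0.24466725]), 'ee_rot': array([ 9.89152029e-01,  1.46894140e-01, -1.43233778e-04, -5.95502431e-04]), 'ft_force': array([-0.34961544, -0.11276627, -0.14474509]), 'moment': array([ 0.01198846,  0.00519047, -0.00962177]), 'grasp_force': 0.0, 'grip_width': 0.08555444705097881}
side {'fx': 415.6416578011275, 'fy': 415.6416578011275, 'cx': 281.5531407551929, 'cy': 202.0725733603194, 'k1': -0.0006377463897865958, 'pose': array([[-0.9940546 , -0.05037029,  0.0965313 ,  0.46151405],
       [-0.10880955,  0.42704408, -0.8976602 ,  1.10744128],
       [ 0.00399229, -0.90282677, -0.4299859 ,  0.52551142],
       [ 0.        ,  0.        ,  0.        ,  1.        ]])}
top {'fx': 437.71987570334386, 'fy': 437.71987570334386, 'cx': 281.3376058430822, 'cy': 216.61477565204285, 'k1': -0.07761632991449857, 'pose': array([[-0.00377449, -0.9978096 ,  0.06604352,  0.47613854],
       [-0.99998282,  0.00406237,  0.00422528,  0.17797209],
       [-0.00448432, -0.06602643, -0.9978078 ,  1.13762679],
       [ 0.        ,  0.        ,  0.        ,  1.        ]])}
```

View pics/top0.png

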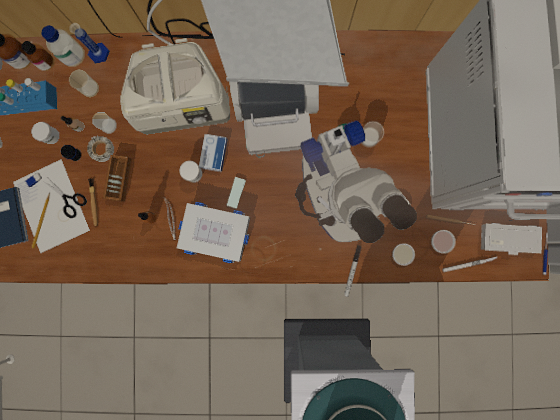

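View pics/side0.png

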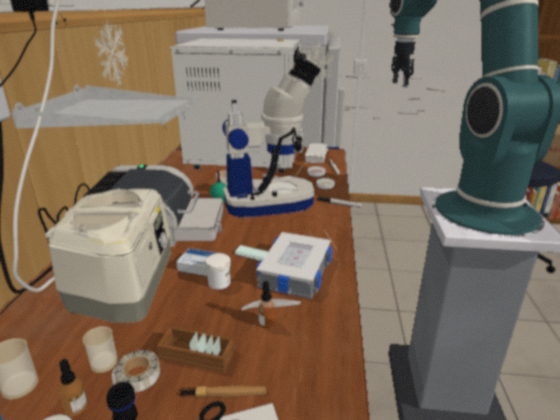

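The top view shows the lid at about (213,231), tweezers (170,217), bottle (143,216), slide stack (235,192), jar (190,171), petri dish about (262,250) and the microscope at (350,200). The side view shows the lid at about (295,262). Next I measure the lid by its mask.

```bash
cat > h.py <<'E'
import numpy as np,cv2
from cell import cams,read_state
def rays(n,px):
    m=cams.camera_model(n); px=np.asarray(px,float).reshape(-1,1,2)
    K=np.array([[m['fx'],0,m['cx']],[0,m['fy'],m['cy']],[0,0,1]])
    u=cv2.undistortPoints(px,K,np.array([m['k1'],0,0,0,0])).reshape(-1,2)
    P=np.array(m['pose']); d=np.c_[u,np.ones(len(u))]@P[:3,:3].T
    return P[:3,3],d
def plane(n,px,z):
    o,d=rays(n,px); return (o+d*((z-o[2])/d[:,2])[:,None])[:,:2]
def lid(n,img,box,z=.0455,thr=(0,60,150)):
    x0,y0,x1,y1=box; c=img[y0:y1,x0:x1]; hsv=cv2.cvtColor(c,cv2.COLOR_RGB2HSV)
    w=((hsv[...,1]<thr[1])&(hsv[...,2]>thr[2])).astype(np.uint8)
    cs,_=cv2.findContours(w,cv2.RETR_EXTERNAL,cv2.CHAIN_APPROX_NONE)
    k=max(cs,key=cv2.contourArea)
    k=cv2.convexHull(k).reshape(-1,2)+[x0,y0]
    return k,w,plane(n,k,z)
E
python3 - <<'E'
from h import *
im={n:cv2.imread(f"pics/{n}0.png")[:,:,::-1].copy() for n in("top","side")}
for n,b in(("top",(160,185,262,275)),("side",(240,220,345,305))):
    for v in (150,180,200):
        k,w,P=lid(n,im[n],b,thr=(0,50,v))
        r=cv2.minAreaRect((P*1000).astype(np.float32)); print(n,v,r)
    hsv=cv2.cvtColor(im[n],cv2.COLOR_RGB2HSV)
    x0,y0,x1,y1=b
    bl=((abs(hsv[...,0].astype(int)-112)<14)&(hsv[...,1]>130)).astype(np.uint8)[y0-8:y1+8,x0-8:x1+8]
    N,_,st,ce=cv2.connectedComponentsWithStats(bl)
    for i in range(1,N):
        if st[i,4]>2:
            c=ce[i]+[x0-8,y0-8]; print(c.round(1),st[i,4],(plane(n,c,.0435)*1000).round(1))
    c=im[n][y0:y1,x0:x1]; cv2.imwrite(f"pics/crop_{n}.png",cv2.resize(c[:,:,::-1],None,fx=5.5,fy=5.5,interpolation=cv2.INTER_CUBIC))
for nm,p in dict(edge=(300,282),eyeL=(368,240),eyeB=(350,240),arm=(312,148),pen=(352,245)).items(): print(nm,plane("top",p,0).round(3),plane("top",p,.3).round(3))
E
```

```text
top 150 ((511.2208557128906, 355.615966796875), (160.4435272216797, 116.25391387939453), 77.82000732421875)
top 180 ((440.6486511230469, 295.8660888671875), (4.9893293380737305, 0.0), -90.11634826660156)Traceback (most recent call last):
  File "<stdin>", line 5, in <module>
  File "h.py", line 15, in lid
    k=max(cs,key=cv2.contourArea)
ValueError: max() iterable argument is empty
```

```bash
python3 - <<'E'
from h import *
im={n:cv2.imread(f"pics/{n}0.png")[:,:,::-1].copy() for n in("top","side")}
for n,b in(("top",(160,185,262,275)),("side",(240,220,345,305))):
    for v in (130,140,150,160):
        try:
            k,w,P=lid(n,im[n],b,thr=(0,50,v))
            print(n,v,cv2.minAreaRect((P*1000).astype(np.float32)))
        except ValueError: pass
    hsv=cv2.cvtColor(im[n],cv2.COLOR_RGB2HSV)
    x0,y0,x1,y1=b
    bl=((abs(hsv[...,0].astype(int)-112)<14)&(hsv[...,1]>130)).astype(np.uint8)[y0-8:y1+8,x0-8:x1+8]
    N,_,st,ce=cv2.connectedComponentsWithStats(bl)
    for i in range(1,N):
        if st[i,4]>2:
            c=ce[i]+[x0-8,y0-8]; print(c.round(1),st[i,4],(plane(n,c,.0435)*1000).round(1))
    cv2.imwrite(f"pics/crop_{n}.png",cv2.resize(im[n][y0:y1,x0:x1,::-1],None,fx=5.5,fy=5.5,interpolation=cv2.INTER_CUBIC))
for nm,p in dict(edge=(300,282),eye=(368,240),body=(350,240),arm=(312,148)).items(): print(nm,plane("top",p,0).round(3),plane("top",p,.3).round(3))
# microscope eyepiece: crude triangulation, top (350,130)/(side)?
a,da=rays("top",[(397,205)]);b,db=rays("side",[(312,62)])
t=np.linalg.lstsq(np.c_[da[0],-db[0]],b-a,rcond=None)[0];print("eye",a+t[0]*da[0],b+t[1]*db[0])
E
```

```text
top 130 ((511.0118713378906, 355.4642333984375), (160.93911743164062, 116.29737854003906), 77.55422973632812)
top 140 ((511.0086669921875, 355.5935974121094), (160.63124084472656, 116.33750915527344), 77.50910949707031)
top 150 ((511.2208557128906, 355.615966796875), (160.4435272216797, 116.25391387939453), 77.82000732421875)
top 160 ((511.0216064453125, 355.620361328125), (159.091796875, 116.21858978271484), 77.57532501220703)
[199.3 203.5] 21 [[582.5 389.1]]
[237.4 211.8] 12 [[561.  292.8]]
[180.1 224.7] 15 [[529.1 437.2]]
[245.6 239.2] 23 [[492.4 272.2]]
[188.2 252.1] 24 [[460.4 416.1]]
[227.  260.6] 24 [[439.1 318.5]]
side 130 ((544.2446899414062, 351.3970947265625), (166.1322479248047, 186.9917755126953), 77.9698257446289)
side 140 ((544.7691040039062, 350.1990051269531), (164.00730895996094, 185.46656799316406), 77.9698257446289)
side 150 ((544.7882080078125, 349.5335693359375), (162.95115661621094, 185.13743591308594), 77.88634490966797)
side 160 ((544.18310546875, 349.37896728515625), (162.1590118408203, 182.9205322265625), 77.9698257446289)
[252.1 213. ] 129 [[637.5 174.5]]
[329.1 253.7] 34 [[440.7 344.9]]
[318.1 278.8] 53 [[461.3 437.7]]
[282.6 283.4] 151 [[528.4 460.3]]
edge [[0.382 0.135]] [[0.407 0.146]]
eye [[ 0.49  -0.042]] [[0.486 0.016]]
body [[0.49  0.005]] [[0.486 0.05 ]]
arm [[0.732 0.101]] [[0.665 0.121]]
eye [ 0.54446113 -0.01700341  0.39433143] [ 0.50514553 -0.01813094  0.39101336]
```

View pics/crop_top.png

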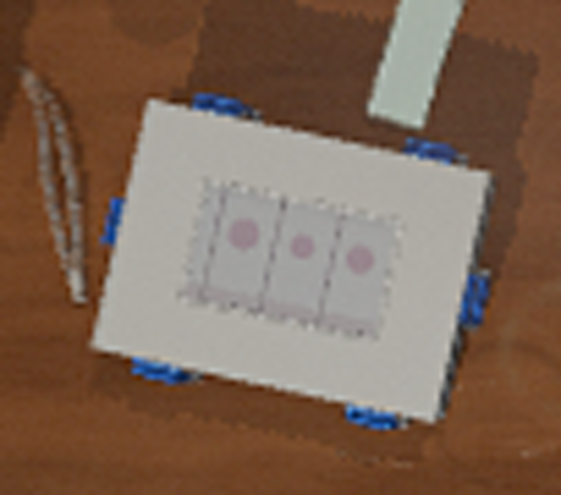

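View pics/crop_side.png

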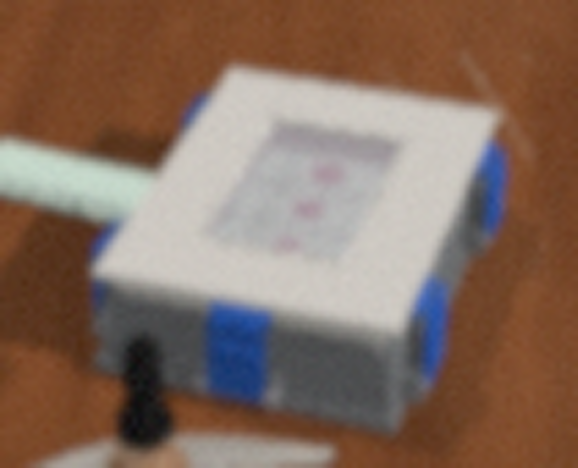

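The top crop shows the lid square on six catches, with a fitted size of 160.5 x 116.3 mm against 160 x 116 given, and the slide stack end at (395,120) close behind it. The side crop has lid corners at (235,65), (500,112), (398,333) and (95,270), which I use to check the pose. Then I plan the approach.

```bash
cat > p.py <<'E'
import sys,json
from h import *
from scipy.spatial.transform import Rotation as R
C=np.array([.511,.3553]); YAW=np.deg2rad(-12.4)
def W(l): # lid xy (m) -> world
    c,s=np.cos(YAW),np.sin(YAW); return C+np.array([c*l[0]-s*l[1],s*l[0]+c*l[1]])
def rot(yawdeg): # tool down, tool x at world angle
    a=np.deg2rad(yawdeg); return R.from_matrix(np.array([[np.cos(a),np.sin(a),0],[np.sin(a),-np.cos(a),0],[0,0,-1.]]))
def plan(wps,start=None):
    """wps: (pos3,yawdeg,nrows) -> rows in tool axes"""
    s=read_state(); p=np.array(s['position']); r=R.from_quat(s['ee_rot']); rows=[]
    if start is not None: p,r=np.array(start[0]),rot(start[1])
    for tgt,y,n in wps:
        p0=p.copy(); dv=(r.inv()*rot(y)).as_rotvec(); r0=r
        for i in range(1,n+1):
            q=p0+(np.array(tgt)-p0)*i/n; sh=np.round(r.inv().apply(q-p),4); tu=np.round(dv/n,3)
            p=p+r.apply(sh); r=r*R.from_rotvec(tu); rows.append([sh.tolist(),tu.tolist(),1])
    for i in range(0,len(rows),12): print(json.dumps(rows[i:i+12]).replace(" ",""))
    print("end",p.round(4))
E
python3 - <<'E'
from p import *
q=plane("side",np.array([(235,65),(500,112),(398,333),(95,270)])/5.5+[239.6,219.6],.0455);print(q.round(4),q.mean(0))
w=W((-.0425,.05));print(w,W((-.0425,-.05)))
plan([((.26,-.45,.46),40,8),((.36,-.1,.46),90,11),((.42,.15,.46),130,8),((*w,.30),167.6,9)])
E
```

```text
[[0.5501 0.2638]
 [0.4379 0.2901]
 [0.473  0.4463]
 [0.5847 0.4205]] [0.51142157 0.3551797 ]
[0.48022819 0.41325987] [0.45875466 0.31559264]
[[[0.0148,-0.0149,-0.0269],[-0.0,-0.0,-0.05],1],[[0.0154,-0.0141,-0.0269],[-0.0,-0.0,-0.05],1],[[0.0162,-0.0133,-0.0269],[-0.0,-0.0,-0.05],1],[[0.0168,-0.0124,-0.0269],[-0.0,-0.0,-0.05],1],[[0.0174,-0.0117,-0.0269],[-0.0,-0.0,-0.05],1],[[0.018,-0.0107,-0.0269],[-0.0,-0.0,-0.05],1],[[0.0184,-0.0098,-0.0269],[-0.0,-0.0,-0.05],1],[[0.019,-0.0089,-0.0269],[-0.0,-0.0,-0.05],1],[[0.0274,-0.0186,0.0],[-0.0,-0.0,-0.08],1],[[0.0287,-0.0164,0.0001],[-0.0,-0.0,-0.08],1],[[0.03,-0.014,0.0],[-0.0,-0.0,-0.08],1],[[0.031,-0.0116,0.0],[-0.0,-0.0,-0.08],1]]
[[[0.0318,-0.0091,0.0001],[-0.0,-0.0,-0.08],1],[[0.0325,-0.0065,0.0],[-0.0,-0.0,-0.08],1],[[0.0328,-0.0039,0.0],[-0.0,-0.0,-0.08],1],[[0.0331,-0.0012,0.0001],[-0.0,-0.0,-0.08],1],[[0.0331,0.0014,0.0],[-0.0,-0.0,-0.08],1],[[0.0328,0.004,0.0],[-0.0,-0.0,-0.08],1],[[0.0324,0.0066,0.0001],[-0.0,-0.0,-0.08],1],[[0.0312,0.0076,0.0],[-0.0,-0.0,-0.087],1],[[0.0305,0.0103,0.0001],[-0.0,-0.0,-0.087],1],[[0.0294,0.013,-0.0],[-0.0,-0.0,-0.087],1],[[0.0282,0.0154,0.0],[-0.0,-0.0,-0.087],1],[[0.0267,0.0178,0.0],[-0.0,-0.0,-0.087],1]]
[[[0.0251,0.0201,0.0001],[-0.0,-0.0,-0.087],1],[[0.0233,0.0222,-0.0],[-0.0,-0.0,-0.087],1],[[0.0212,0.0241,0.0],[-0.0,-0.0,-0.087],1],[[0.018,0.024,0.0178],[0.0,-0.0,-0.073],1],[[0.0163,0.0252,0.0178],[0.0,-0.0,-0.073],1],[[0.0144,0.0263,0.0178],[0.0,-0.0,-0.073],1],[[0.0124,0.0273,0.0178],[0.0,-0.0,-0.073],1],[[0.0104,0.0281,0.0178],[0.0,-0.0,-0.073],1],[[0.0083,0.0288,0.0178],[0.0,-0.0,-0.073],1],[[0.0062,0.0294,0.0178],[0.0,-0.0,-0.073],1],[[0.004,0.0297,0.0179],[0.0,-0.0,-0.073],1],[[0.0018,0.0299,0.0178],[0.0,-0.0,-0.073],1]]
end [0.4802 0.4132 0.3   ]
```

The side corners put the centre at (0.5114, 0.3552), which agrees with the top view to under 1 mm. Moving now.

Emit:
{"name": "carry_out", "arguments": {"grip_force": 40, "rows": [[[0.015,-0.015,-0.027],[0,0,-0.05],1],[[0.015,-0.014,-0.027],[0,0,-0.05],1],[[0.016,-0.013,-0.027],[0,0,-0.05],1],[[0.017,-0.012,-0.027],[0,0,-0.05],1],[[0.017,-0.012,-0.027],[0,0,-0.05],1],[[0.018,-0.011,-0.027],[0,0,-0.05],1],[[0.018,-0.01,-0.027],[0,0,-0.05],1],[[0.019,-0.009,-0.027],[0,0,-0.05],1],[[0.027,-0.019,0],[0,0,-0.08],1],[[0.029,-0.016,0],[0,0,-0.08],1],[[0.03,-0.014,0],[0,0,-0.08],1],[[0.031,-0.012,0],[0,0,-0.08],1]]}}

```text
time_s: 1.1
position: [0.2951, -0.3213, 0.461]
ee_rot: [0.873, 0.488, -0.0, -0.0]
ft_force: [1.5, 0.1, 1.1]
grip_width: -0.0001
grasp_force: 0.0
```

Emit:
{"name": "carry_out", "arguments": {"rows": [[[0.032,-0.009,0],[0,0,-0.08],1],[[0.032,-0.006,0],[0,0,-0.08],1],[[0.033,-0.004,0],[0,0,-0.08],1],[[0.033,-0.001,0],[0,0,-0.08],1],[[0.033,0.001,0],[0,0,-0.08],1],[[0.033,0.004,0],[0,0,-0.08],1],[[0.032,0.007,0],[0,0,-0.08],1],[[0.031,0.008,0],[0,0,-0.087],1],[[0.03,0.01,0],[0,0,-0.087],1],[[0.029,0.013,0],[0,0,-0.087],1],[[0.028,0.015,0],[0,0,-0.087],1],[[0.027,0.018,0],[0,0,-0.087],1]]}}

```text
time_s: 2.1
position: [0.3963, 0.0558, 0.4613]
ee_rot: [0.534, 0.845, -0.0, 0.0]
ft_force: [1.4, -0.6, -1.0]
grip_width: 0.0002
grasp_force: 0.0
```

```bash
python3 - <<'E'
from p import *
print(read_state()['position'],read_state()['joints'].round(2))
plan([((.42,.17,.46),135,3),((*W((-.0425,.05)),.20),167.6,9)])
E
```

```text
[0.39634606 0.05579781 0.46125913] [ 0.61 -0.16 -0.71  1.76 -0.1   1.5   0.36]
[[[0.031,0.0234,0.0004],[-0.0,0.0,-0.114],1],[[0.0281,0.0269,0.0004],[-0.0,0.0,-0.114],1],[[0.025,0.0298,0.0004],[-0.0,0.0,-0.114],1],[[0.0144,0.0238,0.0289],[-0.0,0.0,-0.063],1],[[0.0128,0.0248,0.0289],[-0.0,0.0,-0.063],1],[[0.0113,0.0254,0.0289],[-0.0,0.0,-0.063],1],[[0.0097,0.0261,0.0288],[-0.0,0.0,-0.063],1],[[0.008,0.0267,0.0289],[-0.0,0.0,-0.063],1],[[0.0063,0.0272,0.0289],[-0.0,0.0,-0.063],1],[[0.0045,0.0274,0.0289],[-0.0,0.0,-0.063],1],[[0.0029,0.0277,0.0289],[-0.0,0.0,-0.063],1],[[0.0011,0.0279,0.0289],[-0.0,0.0,-0.063],1]]
end [0.4802 0.4133 0.2   ]
```

Emit:
{"name": "carry_out", "arguments": {"rows": [[[0.031,0.023,0],[0,0,-0.114],1],[[0.028,0.027,0],[0,0,-0.114],1],[[0.025,0.03,0],[0,0,-0.114],1],[[0.014,0.024,0.029],[0,0,-0.063],1],[[0.013,0.025,0.029],[0,0,-0.063],1],[[0.011,0.025,0.029],[0,0,-0.063],1],[[0.01,0.026,0.029],[0,0,-0.063],1],[[0.008,0.027,0.029],[0,0,-0.063],1],[[0.006,0.027,0.029],[0,0,-0.063],1],[[0.005,0.027,0.029],[0,0,-0.063],1],[[0.003,0.028,0.029],[0,0,-0.063],1],[[0.001,0.028,0.029],[0,0,-0.063],1]]}}

```text
time_s: 3.1
position: [0.4816, 0.4125, 0.1981]
ee_rot: [0.11, 0.994, -0.0, -0.0]
ft_force: [0.8, -1.8, 2.1]
grip_width: -0.0003
grasp_force: 0.0
```

```bash
python3 - <<'E'
from p import *
s=read_state();print(s['position'],s['joints'].round(2),s['ft_force'])
plan([((*W((-.0425,.05)),.070),167.6,8),((*W((-.0425,.05)),.063),167.6,4)])
E
```

```text
[0.4815895  0.41252746 0.19809589] [-0.12  0.66 -0.93  1.61  0.56  1.16  0.17] [ 0.84365764 -1.81493809  2.13352355]
[[[0.0002,0.0001,0.016],[-0.0,-0.0,-0.0],1],[[0.0002,0.0,0.016],[-0.0,-0.0,-0.0],1],[[0.0001,0.0001,0.016],[-0.0,-0.0,-0.0],1],[[0.0002,0.0001,0.016],[-0.0,-0.0,-0.0],1],[[0.0002,0.0,0.0161],[-0.0,-0.0,-0.0],1],[[0.0002,0.0001,0.016],[-0.0,-0.0,-0.0],1],[[0.0001,0.0001,0.016],[-0.0,-0.0,-0.0],1],[[0.0002,0.0,0.016],[-0.0,-0.0,-0.0],1],[[0.0,0.0,0.0017],[-0.0,-0.0,-0.001],1],[[0.0,0.0,0.0018],[-0.0,-0.0,-0.001],1],[[0.0,0.0,0.0017],[-0.0,-0.0,-0.001],1],[[0.0,0.0,0.0018],[-0.0,-0.0,-0.001],1]]
end [0.4802 0.4132 0.063 ]
```

Emit:
{"name": "carry_out", "arguments": {"rows": [[[0.0003,0,0.016],[0,0,0],1],[[0.0002,0,0.016],[0,0,0],1],[[0.0002,0,0.016],[0,0,0],1],[[0.0002,0,0.016],[0,0,0],1],[[0.0002,0,0.016],[0,0,0],1],[[0.0002,0,0.016],[0,0,0],1],[[0.0002,0,0.016],[0,0,0],1],[[0,0,0.016],[0,0,0],1],[[0,0,0.002],[0,0,0],1],[[0,0,0.002],[0,0,0],1],[[0,0,0.002],[0,0,0],1],[[0,0,0],[0,0,0],1]]}}

```text
time_s: 4.1
position: [0.4804, 0.4119, 0.0667]
ee_rot: [0.111, 0.994, 0.0, 0.0]
ft_force: [0.2, -0.3, 0.6]
grip_width: -0.0002
grasp_force: 0.0
```

```bash
python3 - <<'E'
from p import *
s=read_state();print(s['position'],s['ft_force'])
cv2.imwrite("pics/s1.png",cv2.resize(cams.read_camera("side")[200:320,220:360,::-1],None,fx=5,fy=5,interpolation=cv2.INTER_CUBIC))
E
```

```text
[0.4804307  0.41185458 0.06668904] [ 0.16971367 -0.33049242  0.56052324]
```

View pics/s1.png

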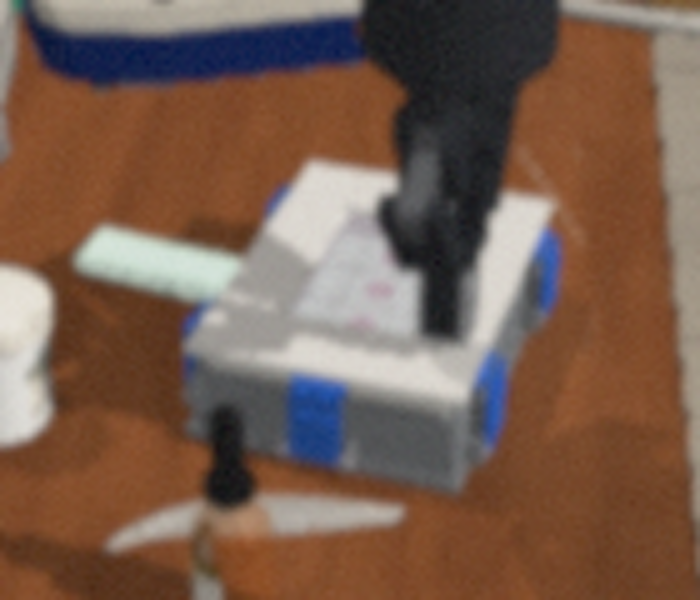

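The tip is hanging over the near-left rim beside catch 1, at crop (443,335), clear of the window. Next I press down gently.

Emit:
{"name": "carry_out", "arguments": {"rows": [[[0,0.001,0.002],[0,0,0],1],[[0,0.0005,0.002],[0,0,0],1],[[0,0,0.002],[0,0,0],1],[[0,0,0.001],[0,0,0],1],[[0,0,0.001],[0,0,0],1],[[0,0,0.0005],[0,0,0],1]]}}

```text
time_s: 4.65
position: [0.4809, 0.4131, 0.058]
ee_rot: [0.111, 0.994, 0.0, 0.0]
ft_force: [1.1, -1.9, 5.8]
grip_width: -0.0003
grasp_force: 3.0
```

Emit:
{"name": "carry_out", "arguments": {"rows": [[[0,0,0.0007],[0,0,0],1],[[0,0,0.0007],[0,0,0],1],[[0,0,0.0007],[0,0,0],1],[[0,0,0],[0,0,0],1]]}}

```text
time_s: 4.98
position: [0.481, 0.4131, 0.0559]
ee_rot: [0.111, 0.994, 0.0, 0.0]
ft_force: [1.6, -1.3, 4.5]
grip_width: 0.0002
grasp_force: 2.2
```

Emit:
{"name": "carry_out", "arguments": {"rows": [[[0,0,0.0007],[0,0,0],1],[[0,0,0.0007],[0,0,0],1],[[0,0,0.0007],[0,0,0],1],[[0,0,0.0007],[0,0,0],1],[[0,0,0.0007],[0,0,0],1],[[0,0,0],[0,0,0],1]]}}

```text
time_s: 5.48
position: [0.4808, 0.4131, 0.0527]
ee_rot: [0.111, 0.994, -0.0, 0.0]
ft_force: [-1.0, -3.3, 11.6]
grip_width: -0.0
grasp_force: 5.6
```

Emit:
{"name": "carry_out", "arguments": {"rows": [[[0,0,0.0006],[0,0,0],1],[[0,0,0.0006],[0,0,0],1],[[0,0,0.0005],[0,0,0],1],[[0,0,0],[0,0,0],1]]}}

```text
time_s: 5.82
position: [0.4808, 0.4131, 0.0519]
ee_rot: [0.111, 0.994, -0.0, 0.001]
ft_force: [-4.4, -9.2, 26.1]
grip_width: 0.0
grasp_force: 13.2
```

Emit:
{"name": "carry_out", "arguments": {"rows": [[[0,0,-0.001],[0,0,0],1],[[0,-0.006,-0.0005],[0,0,0],1],[[0,-0.008,-0.0006],[0,0,0],1],[[0,-0.008,-0.0006],[0,0,0],1],[[0,-0.008,-0.0006],[0,0,0],1]]}}

```text
time_s: 6.23
position: [0.4735, 0.3827, 0.0535]
ee_rot: [0.111, 0.994, -0.0, -0.0]
ft_force: [0.0, 0.6, 0.1]
grip_width: -0.0
grasp_force: 0.0
```

Emit:
{"name": "carry_out", "arguments": {"rows": [[[0,-0.003,0.0006],[0,0,0],1],[[0,-0.003,0.0006],[0,0,0],1],[[0,-0.002,0.0004],[0,0,0],1]]}}

```text
time_s: 6.48
position: [0.4723, 0.3758, 0.0523]
ee_rot: [0.111, 0.994, 0.0, 0.0]
ft_force: [1.2, 2.4, 3.2]
grip_width: 0.0
grasp_force: 1.9
```

Emit:
{"name": "carry_out", "arguments": {"rows": [[[0,-0.008,0],[0,0,0],1],[[0,-0.008,-0.0001],[0,0,0],1],[[0,-0.008,-0.0001],[0,0,0],1]]}}

```text
time_s: 6.73
position: [0.4666, 0.352, 0.0524]
ee_rot: [0.111, 0.994, 0.0, -0.0]
ft_force: [0.6, 1.1, 0.5]
grip_width: 0.0001
grasp_force: 0.6
```

Emit:
{"name": "carry_out", "arguments": {"rows": [[[0,-0.008,0.0003],[0,0,0],1],[[0,-0.008,0.0001],[0,0,0],1],[[0,-0.008,0],[0,0,0],1]]}}

```text
time_s: 6.98
position: [0.4615, 0.3287, 0.0522]
ee_rot: [0.111, 0.994, 0.0, 0.0]
ft_force: [1.1, 2.5, 3.8]
grip_width: -0.0
grasp_force: 2.2
```

Emit:
{"name": "carry_out", "arguments": {"rows": [[[0,-0.007,0],[0,0,0],1],[[0,-0.006,0],[0,0,0],1],[[0,0,0.0004],[0,0,0],1],[[0,0,0.0004],[0,0,0],1],[[0,0,0.0002],[0,0,0],1],[[0,0,0],[0,0,0],1]]}}

```text
time_s: 7.48
position: [0.4587, 0.3154, 0.0517]
ee_rot: [0.111, 0.994, -0.001, 0.0]
ft_force: [-6.0, -8.0, 26.6]
grip_width: 0.0002
grasp_force: 13.4
```

```bash
python3 - <<'E'
from p import *
s=read_state();print(s['position'],s['ft_force'],W((-.0425,-.05)))
cv2.imwrite("pics/s2.png",cv2.resize(cams.read_camera("side")[220:310,240:345,::-1],None,fx=7,fy=6.5,interpolation=cv2.INTER_CUBIC))
E
```

```text
[0.45870517 0.31542492 0.05174184] [-5.98177761 -7.99407033 26.62293692] [0.45875466 0.31559264]
```

View pics/s2.png

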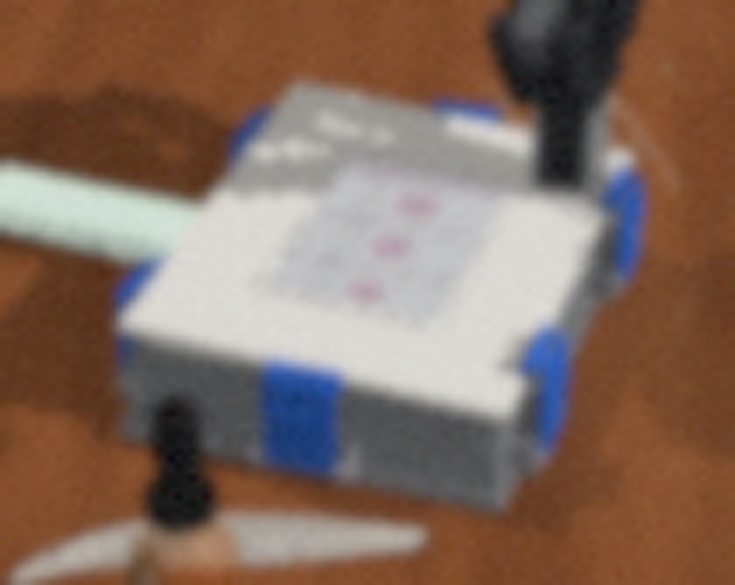

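The crop shows catch 1 at (545,345) and catch 2 at (625,190) standing over the rim, so the near edge is down while the far edge is still up. Now the right-hand corner.

Emit:
{"name": "carry_out", "arguments": {"rows": [[[0,0,-0.0009],[0,0,0],1],[[0,-0.007,0],[0,0,0],1],[[0,-0.006,-0.0005],[0,0,0.12],1],[[0,0,-0.0005],[0,0,0.121],1],[[0,0,0],[0,0,0.121],1],[[0,0,0],[0,0,0.121],1],[[0,0,0],[0,0,0.121],1],[[0,0,0],[0,0,0.121],1],[[0,0,0],[0,0,0.121],1],[[0,0,0],[0,0,0.121],1],[[0,0,0],[0,0,0.121],1],[[0,0,0],[0,0,0.121],1]]}}

```text
time_s: 8.53
position: [0.4555, 0.3026, 0.0525]
ee_rot: [0.659, 0.752, -0.001, -0.0]
ft_force: [-0.4, -0.0, -0.6]
grip_width: -0.0
grasp_force: 0.0
```

Emit:
{"name": "carry_out", "arguments": {"rows": [[[0,0,0],[0,0,0.121],1],[[0,0,0],[0,0,0.121],1],[[0,0,0],[0,0,0.121],1],[[0,0,0],[0,0,0],1]]}}

```text
time_s: 8.87
position: [0.4555, 0.3029, 0.0527]
ee_rot: [0.784, 0.621, -0.0, 0.0]
ft_force: [1.2, 0.1, -0.2]
grip_width: -0.0002
grasp_force: 0.0
```

```bash
python3 - <<'E'
from p import *
s=read_state();print(s['position'],s['ft_force'],s['joints'].round(2))
plan([((*W((-.0425,-.064)),.0535),77.6,2)])
E
```

```text
[0.45548787 0.30288397 0.05265456] [ 1.23756624  0.11767806 -0.22171185] [-0.27  0.59 -0.47  1.93  0.4   0.71 -1.21]
[[[-0.0004,0.0002,-0.0004],[-0.0,0.001,-0.007],1],[[-0.0005,0.0003,-0.0004],[-0.0,0.001,-0.007],1]]
end [0.4558 0.3019 0.0535]
```

Emit:
{"name": "carry_out", "arguments": {"rows": [[[0,0,0.0003],[0,0,0],1],[[0,0.008,-0.0004],[0,0,0],1],[[0,0.008,-0.0005],[0,0,0],1],[[0,0.008,-0.0005],[0,0,0],1]]}}

```text
time_s: 9.2
position: [0.4804, 0.2979, 0.054]
ee_rot: [0.781, 0.624, -0.0, -0.0]
ft_force: [-0.1, -0.3, 0.3]
grip_width: 0.0002
grasp_force: 0.0
```

Emit:
{"name": "carry_out", "arguments": {"rows": [[[0,0.006,0],[0,0,0],1],[[0,0.006,0],[0,0,0],1],[[0,0.005,0],[0,0,0],1],[[0,0,0],[0,0,0],1]]}}

```text
time_s: 9.53
position: [0.4967, 0.2947, 0.0542]
ee_rot: [0.782, 0.624, 0.0, -0.0]
ft_force: [-1.3, -0.6, 6.8]
grip_width: -0.0
grasp_force: 3.6
```

Emit:
{"name": "carry_out", "arguments": {"rows": [[[-0.001,0,0.0005],[0,0,0],1],[[0,0,0.0006],[0,0,0],1],[[0,0,0.0006],[0,0,0],1],[[0,0,0],[0,0,0],1]]}}

```text
time_s: 9.87
position: [0.4963, 0.2941, 0.0526]
ee_rot: [0.782, 0.624, 0.001, -0.0]
ft_force: [0.5, 0.8, 1.4]
grip_width: 0.0001
grasp_force: 1.1
```

Emit:
{"name": "carry_out", "arguments": {"rows": [[[0,0,0.0004],[0,0,0],1],[[0,0,0.0004],[0,0,0],1],[[0,0,0],[0,0,0],1]]}}

```text
time_s: 10.12
position: [0.4956, 0.2935, 0.0512]
ee_rot: [0.782, 0.624, -0.0, -0.0]
ft_force: [0.9, -0.1, -0.1]
grip_width: -0.0003
grasp_force: 0.0
```

Emit:
{"name": "carry_out", "arguments": {"rows": [[[0,0.001,0.0003],[0,0,0],1],[[0,0,0.0003],[0,0,0],1],[[0,0,0],[0,0,0],1]]}}

```text
time_s: 10.37
position: [0.4963, 0.2935, 0.0511]
ee_rot: [0.782, 0.624, -0.0, -0.0]
ft_force: [-4.4, -1.6, 8.3]
grip_width: -0.0
grasp_force: 4.3
```

Emit:
{"name": "carry_out", "arguments": {"rows": [[[0,0,0.0003],[0,0,0],1],[[0,0,0],[0,0,0],1],[[0,0,-0.0006],[0,0,0],1],[[0,0.005,0],[0,0,0],1],[[0,0.006,0],[0,0,0],1]]}}

```text
time_s: 10.78
position: [0.5076, 0.2911, 0.0512]
ee_rot: [0.782, 0.624, -0.0, -0.0]
ft_force: [-0.6, 0.3, -0.3]
grip_width: 0.0001
grasp_force: 0.0
```

Emit:
{"name": "carry_out", "arguments": {"rows": [[[0,0.004,0.0003],[0,0,0],1],[[0,0.006,0],[0,0,0],1],[[0,0.006,0],[0,0,0],1]]}}

```text
time_s: 11.03
position: [0.523, 0.288, 0.0511]
ee_rot: [0.782, 0.624, -0.0, -0.0]
ft_force: [-6.4, 1.4, 8.5]
grip_width: 0.0002
grasp_force: 4.4
```

Emit:
{"name": "carry_out", "arguments": {"rows": [[[0,0.006,-0.0001],[0,0,0],1],[[0,0.006,0],[0,0,0],1],[[0,0.0045,0],[0,0,0],1]]}}

```text
time_s: 11.28
position: [0.5396, 0.284, 0.0511]
ee_rot: [0.782, 0.624, 0.0, -0.0]
ft_force: [-5.3, 0.3, 9.2]
grip_width: -0.0001
grasp_force: 4.1
```

Emit:
{"name": "carry_out", "arguments": {"rows": [[[0,-0.0005,-0.0008],[0,0,0],1],[[0,0,0],[0,0,-0.121],1],[[0,0,0],[0,0,-0.121],1],[[0,0,0],[0,0,-0.121],1],[[0,0,0],[0,0,-0.121],1],[[0,0,0],[0,0,-0.121],1],[[0,0,0],[0,0,-0.121],1],[[0,0,0],[0,0,-0.121],1],[[0,0,0],[0,0,-0.121],1],[[0,0,0],[0,0,-0.121],1],[[0,0,0],[0,0,-0.121],1],[[0,0,0],[0,0,-0.121],1]]}}

```text
time_s: 12.28
position: [0.5389, 0.2836, 0.0516]
ee_rot: [0.227, 0.974, -0.0, -0.0]
ft_force: [-0.2, -0.6, -0.2]
grip_width: 0.0
grasp_force: 0.0
```

Emit:
{"name": "carry_out", "arguments": {"rows": [[[0,0,0],[0,0,-0.121],1],[[0,0,0],[0,0,-0.121],1],[[0,0,0],[0,0,0],1]]}}

```text
time_s: 12.53
position: [0.5388, 0.2835, 0.0514]
ee_rot: [0.108, 0.994, 0.0, -0.0]
ft_force: [0.1, -0.7, -0.3]
grip_width: 0.0
grasp_force: 0.0
```

```bash
python3 - <<'E'
from p import *
s=read_state();print(s['position'],s['ft_force'],s['joints'].round(2))
plan([((*W((.0425,-.050)),.0511),167.6,3)])
plan([((*W((.0425,.050)),.0511),167.6,1)])
E
```

```text
[0.53877627 0.28350122 0.05135159] [ 0.14499326 -0.7093747  -0.28122103] [ 0.05  0.79 -0.81  1.76  0.71  0.91  0.28]
[[[0.0,0.0047,0.0001],[0.0,-0.0,-0.0],1],[[0.0,0.0047,0.0001],[0.0,-0.0,-0.0],1],[[0.0,0.0048,0.0001],[0.0,-0.0,-0.0],1]]
end [0.5418 0.2974 0.0511]
[[[0.0,0.1142,0.0003],[0.0,-0.001,-0.0],1]]
end [0.5633 0.395  0.0511]
```

Emit:
{"name": "carry_out", "arguments": {"rows": [[[0,0.005,0.0002],[0,0,0],1],[[0,0.005,0.0001],[0,0,0],1],[[0,0.004,0.0001],[0,0,0],1],[[0,0,0.0003],[0,0,0],1],[[0,0,0.0002],[0,0,0],1],[[0,0,0],[0,0,0],1]]}}

```text
time_s: 13.03
position: [0.5415, 0.2982, 0.0511]
ee_rot: [0.111, 0.994, 0.0, 0.0]
ft_force: [-0.8, 2.1, 2.7]
grip_width: 0.0001
grasp_force: 1.6
```

Emit:
{"name": "carry_out", "arguments": {"rows": [[[0,0,0.0003],[0,0,0],1],[[0,0,0.0002],[0,0,0],1],[[0,0,0],[0,0,0],1]]}}

```text
time_s: 13.28
position: [0.5416, 0.2982, 0.0511]
ee_rot: [0.111, 0.994, 0.0, 0.0]
ft_force: [-3.3, 2.4, 10.4]
grip_width: -0.0001
grasp_force: 5.1
```

```bash
python3 - <<'E'
from p import *
s=read_state();print(s['position'],s['ft_force'])
i=np.hstack([cv2.resize(cams.read_camera("side")[220:310,240:345,::-1],(400,400),interpolation=cv2.INTER_CUBIC),cv2.resize(cams.read_camera("top")[185:275,165:265,::-1],(400,400),interpolation=cv2.INTER_CUBIC)])
cv2.imwrite("pics/s3.png",i)
E
```

```text
[0.54157045 0.29819014 0.05109737] [-3.29042174  2.41517137 10.35151618]
```

View pics/s3.png

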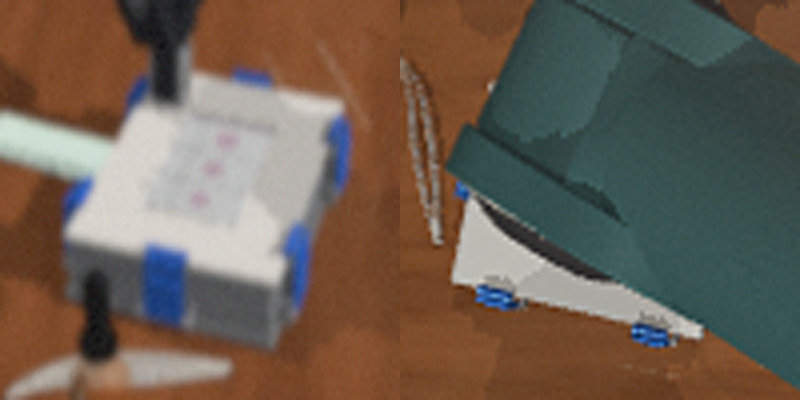

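The side view (left half) shows near catches 1 and 2 over the rim, catch 3 at (250,78) standing proud and the tip beside catch 4 at (140,95). The left end of the lid still looks slightly high. I carry on along the far side.

Emit:
{"name": "carry_out", "arguments": {"rows": [[[0,0,0.0002],[0,0,0],1],[[0,0,0],[0,0,0],1],[[0,0.003,-0.0006],[0,0,0],1],[[0,0.007,0],[0,0,0],1],[[0,0.007,-0.0001],[0,0,0],1],[[0,0.007,-0.0001],[0,0,0],1]]}}

```text
time_s: 13.88
position: [0.5473, 0.3202, 0.0511]
ee_rot: [0.111, 0.994, -0.001, 0.0]
ft_force: [-0.5, -3.7, 5.9]
grip_width: -0.0002
grasp_force: 2.6
```

Emit:
{"name": "carry_out", "arguments": {"rows": [[[0,0.007,-0.0002],[0,0,0],1],[[0,0.007,-0.0002],[0,0,0],1],[[0,0.007,-0.0002],[0,0,0],1]]}}

```text
time_s: 14.13
position: [0.5516, 0.3419, 0.0515]
ee_rot: [0.111, 0.994, -0.0, -0.0]
ft_force: [-0.3, 0.6, 0.3]
grip_width: -0.0001
grasp_force: 0.0
```

Emit:
{"name": "carry_out", "arguments": {"rows": [[[0,0.007,0.0005],[0,0,0],1],[[0,0.007,0.0001],[0,0,0],1],[[0,0.007,0],[0,0,0],1]]}}

```text
time_s: 14.38
position: [0.5564, 0.3621, 0.0512]
ee_rot: [0.111, 0.994, -0.001, 0.0]
ft_force: [-0.9, -4.8, 6.4]
grip_width: -0.0
grasp_force: 3.4
```

Emit:
{"name": "carry_out", "arguments": {"rows": [[[0,0.007,-0.0001],[0,0,0],1],[[0,0.007,0],[0,0,0],1],[[0,0.007,0],[0,0,0],1]]}}

```text
time_s: 14.63
position: [0.5609, 0.3829, 0.0512]
ee_rot: [0.111, 0.994, -0.0, 0.0]
ft_force: [-1.1, -3.7, 5.6]
grip_width: -0.0004
grasp_force: 2.9
```

Emit:
{"name": "carry_out", "arguments": {"rows": [[[0,0.005,0],[0,0,0],1],[[0,0.005,0],[0,0,0],1],[[0,0.003,0],[0,0,0],1]]}}

```text
time_s: 14.88
position: [0.5636, 0.3958, 0.0512]
ee_rot: [0.111, 0.994, -0.0, 0.0]
ft_force: [-1.9, -4.5, 8.0]
grip_width: -0.0002
grasp_force: 3.9
```

Pressing at catch 5, then to the corner, turning for the left side.

Emit:
{"name": "carry_out", "arguments": {"rows": [[[0,0,0.0003],[0,0,0],1],[[0,0,0.0002],[0,0,0],1],[[0,0,0],[0,0,0],1]]}}

```text
time_s: 15.13
position: [0.5637, 0.3961, 0.0511]
ee_rot: [0.111, 0.994, 0.001, 0.0]
ft_force: [-2.0, 0.7, 7.7]
grip_width: 0.0002
grasp_force: 4.0
```

Emit:
{"name": "carry_out", "arguments": {"rows": [[[0,0,-0.0004],[0,0,0],1],[[0,0.006,0],[0,0,0],1],[[0,0.007,-0.0008],[0,0,0],1],[[0,0,0],[0,0,0.121],1],[[0,0,0],[0,0,0.121],1],[[0,0,0],[0,0,0.121],1],[[0,0,0],[0,0,0.121],1],[[0,0,0],[0,0,0.121],1],[[0,0,0],[0,0,0.121],1],[[0,0,0],[0,0,0.121],1],[[0,0,0],[0,0,0.121],1],[[0,0,0],[0,0,0.121],1]]}}

```text
time_s: 16.13
position: [0.5662, 0.4085, 0.0515]
ee_rot: [0.612, 0.791, 0.0, -0.0]
ft_force: [-0.3, 0.1, 0.1]
grip_width: -0.0
grasp_force: 0.0
```

Emit:
{"name": "carry_out", "arguments": {"rows": [[[0,0,0],[0,0,0.121],1],[[0,0,0],[0,0,0.121],1],[[0,0,0],[0,0,0.121],1],[[0,0,0],[0,0,0.121],1],[[0,0,0],[0,0,0],1]]}}

```text
time_s: 16.55
position: [0.5661, 0.4087, 0.0517]
ee_rot: [0.783, 0.622, 0.0, -0.0]
ft_force: [0.4, 1.1, 0.1]
grip_width: -0.0001
grasp_force: 0.0
```

```bash
python3 - <<'E'
from p import *
s=read_state();print(s['position'],s['ft_force'],s['joints'].round(2))
plan([((*W((.0425,.064)),.0511),77.6,1)])
plan([((*W((0,.064)),.0511),77.6,1)])
E
```

```text
[0.56610023 0.40869145 0.05170284] [0.4210992  1.05019112 0.14670387] [-0.37  0.8  -0.46  1.52  0.42  0.91 -1.19]
[[[0.0,0.0001,0.0006],[-0.0,-0.0,-0.013],1]]
end [0.5662 0.4087 0.0511]
[[[-0.0005,-0.0423,0.0006],[-0.0,-0.0,-0.013],1]]
end [0.5248 0.4178 0.0511]
```

Emit:
{"name": "carry_out", "arguments": {"rows": [[[0,-0.001,0.0006],[0,0,0],1],[[0,-0.006,0.0003],[0,0,0],1],[[0,-0.007,0],[0,0,0],1],[[0,-0.007,0],[0,0,0],1]]}}

```text
time_s: 16.88
position: [0.5458, 0.4127, 0.0512]
ee_rot: [0.781, 0.625, 0.0, -0.0]
ft_force: [3.1, -0.7, 4.8]
grip_width: -0.0003
grasp_force: 2.4
```

Emit:
{"name": "carry_out", "arguments": {"rows": [[[0,-0.007,0],[0,0,0],1],[[0,-0.007,0],[0,0,0],1],[[0,-0.007,0],[0,0,0],1],[[0,0,0.0003],[0,0,0],1],[[0,0,0.0002],[0,0,0],1],[[0,0,0],[0,0,0],1]]}}

```text
time_s: 17.38
position: [0.5237, 0.4181, 0.0511]
ee_rot: [0.781, 0.625, -0.0, -0.001]
ft_force: [-7.8, -3.6, 17.3]
grip_width: 0.0003
grasp_force: 8.5
```

```bash
python3 - <<'E'
from p import *
s=read_state();print(s['position'],s['ft_force'])
i=cv2.resize(cams.read_camera("side")[220:310,235:345,::-1],(800,600),interpolation=cv2.INTER_CUBIC)
cv2.imwrite("pics/s4.png",i)
E
```

```text
[0.52374548 0.41806316 0.05110963] [-7.8218526  -3.64428496 17.29367369]
```

View pics/s4.png

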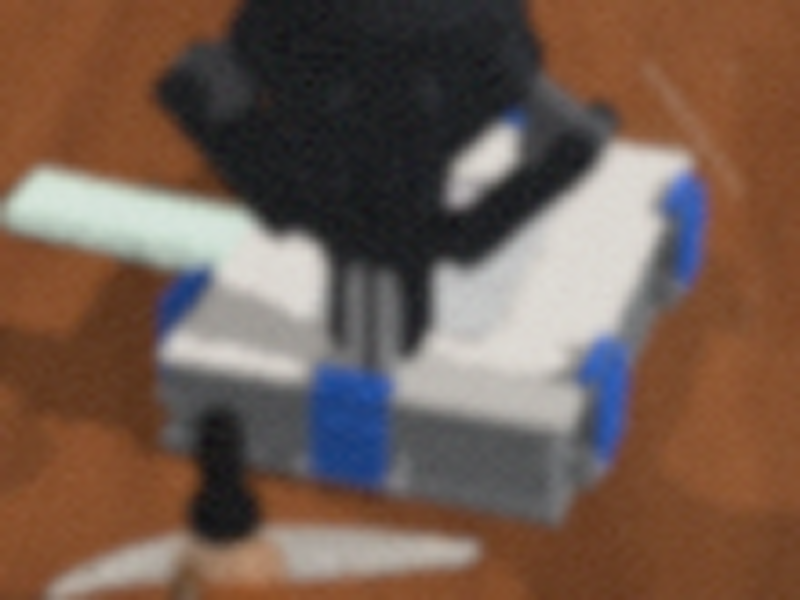

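Catch 6 at (350,370) now stands above the rim edge, and catch 5 at (185,295) does too. I close the round back to the near-left corner.

Emit:
{"name": "carry_out", "arguments": {"rows": [[[0,-0.002,-0.0005],[0,0,0],1],[[0,-0.007,0],[0,0,0],1],[[0,-0.007,0],[0,0,0],1],[[0,-0.007,0],[0,0,0],1]]}}

```text
time_s: 17.77
position: [0.5026, 0.4225, 0.0511]
ee_rot: [0.781, 0.624, 0.0, 0.0]
ft_force: [3.8, 0.1, 5.4]
grip_width: -0.0002
grasp_force: 2.8
```

Emit:
{"name": "carry_out", "arguments": {"rows": [[[0,-0.006,0],[0,0,0],1],[[0,-0.007,0],[0,0,0],1],[[0,-0.006,0],[0,0,0],1],[[0,0,0],[0,0,0],1]]}}

```text
time_s: 18.1
position: [0.4828, 0.4272, 0.0511]
ee_rot: [0.781, 0.625, -0.0, -0.0]
ft_force: [-4.8, 1.0, 8.0]
grip_width: 0.0001
grasp_force: 3.8
```

Emit:
{"name": "carry_out", "arguments": {"rows": [[[0,0,-0.005],[0,0,0],1],[[0,0,-0.015],[0,0,0],1],[[0,0,-0.025],[0,0,0],1],[[0,0,-0.03],[0,0,0],1],[[0,-0.01,-0.03],[0,0,0],1],[[-0.01,-0.01,-0.03],[0,0,0],1],[[-0.02,-0.01,-0.03],[0,0,0],1],[[-0.025,-0.01,-0.03],[0,0,0],1],[[-0.03,-0.01,-0.03],[0,0,0],1],[[-0.03,-0.01,-0.03],[0,0,0],1],[[-0.03,-0.01,-0.03],[0,0,0],1],[[-0.03,0,-0.02],[0,0,0],1]]}}

```text
time_s: 19.1
position: [0.377, 0.2751, 0.3549]
ee_rot: [0.781, 0.625, 0.001, 0.0]
ft_force: [0.9, -0.0, -0.1]
grip_width: -0.0003
grasp_force: 0.0
```

```bash
python3 - <<'E'
from p import *
s=read_state();print(s['position'],s['ft_force'])
S=cams.read_camera("side");T=cams.read_camera("top")
i=np.hstack([cv2.resize(S[220:310,240:345,::-1],(400,400),interpolation=cv2.INTER_CUBIC),cv2.resize(T[180:275,160:265,::-1],(400,400),interpolation=cv2.INTER_CUBIC)])
cv2.imwrite("pics/s5.png",i)
E
```

```text
[0.37700898 0.27510352 0.35485364] [ 0.88551408 -0.03364501 -0.1447763 ]
```

View pics/s5.png

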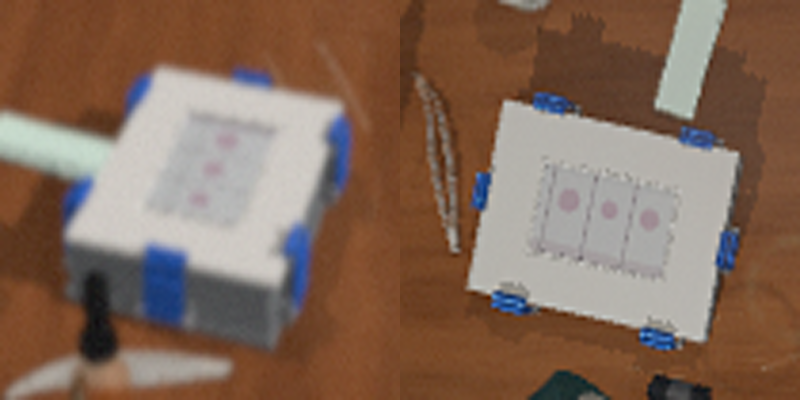

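The final views show all six catches overlapping the rim edge. In the top half of the picture they are at (553,103), (697,138), (728,250), (657,338), (511,300) and (483,190). The window is intact, and the tweezers and slide stack have not moved.

```bash
python3 -c "
from cell import order
print(order.close_job())"
```

```text
the job is handed in; nothing more can be done
None
```

The lid is pressed down all round with all six catches showing over its edge in the final views, and the job was handed in at about 19 s; the hardest push was about 27 N, above the 10–15 N suggested, with no damage visible.

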